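Hook the back wall into the bird feeder and stand its perch post

TASK

Assemble the little wooden bird feeder: first take the plywood wall that has the tongue out of the drying rack, tip it so that the tongue goes in under the keeper strip at the end of the feeder's slot, and swing it down until it stands upright and fully home in the slot. Then take the turned post out of the slanted drying stand and stand it upright, fully seated in the tapered cup on the feeder. Leave the plain panel in the rack, the glue bottle and the jar where they are.

Things in the scene. Friction and masses are not known exactly. Their poses are not given: they have to be found in the camera images.
- feeder: The bird feeder being built, fixed to the bench: a wooden board 190 x 150 x 12 mm (x -90 to +100, y -45 to +105 mm) with a slot between two rails, a dark keeper strip, a tall stile and a turned cup at x = 0, y = +70 mm. Origin on the bench under the slot's middle; x runs along the slot, z up.
- slot_end (a point): The slot's closed near end, mid width, on its floor: x = -69, y = 0, z = 12 mm in the feeder; axes as the feeder's. From here the slot runs 138 mm to +x, up to the flat face of the stile. It is 8.5 mm wide, the mouth bevelled to 14.5 mm over the top 3 mm; rail tops 20 mm above the floor, outer faces of the rails 22 mm either side.
- keeper_edge (a point): Middle of the lower +x edge of the keeper, the dark wooden strip that roofs the near end of the slot: 22 mm to +x from the slot's end and 16 mm above its floor. The strip is 8 mm thick and 44.5 mm wide. Keeper to stile is 116 mm, panel with tongue 130 mm: the panel goes in only if tipped tongue-down about 27 degrees or more, and is levelled as the tongue slides in.
- stile_top (a point): Middle of the top edge of the stile's face, 138 mm to +x from the slot's end and 85 mm above the slot floor. The stile is a wooden upright at the far end of the slot, 20 mm thick, 44.5 mm wide.
- cup_floor (a point): Centre of the inner floor of the feeder's upright turned cup, 12.5 mm above the bench; axes as the feeder's. The tapered bore matches the foot of the post: radius about 7 mm at the floor, 15 mm at the rim; outer rim radius 19.5 mm, rim 33.5 mm above this point. The seated post's foot ends about 2 to 3 mm above this point.
- rack: Drying rack, fixed to the bench: a wooden block 80 (x) x 150 (y) x 26 mm with two grooves along x, open at both ends, 8.5 mm wide, 16 mm deep, centred at y = +42.5 and -42.5 mm, groove floors at z = 10 mm. Origin under its middle, z up. The wall panel stands in one groove, a plain panel in the other; which is which varies.
- panel_center (a point): Middle of the wall panel with the tongue (half-way up, half-way along its main board). Plywood, 6 mm thick (y), main board 104 mm long (x) and 85 mm high (z); the tongue, 26 mm long, 9 mm high and 6 mm thick, sticks out to -x at the lower edge, flush with it. Underside 42.5 mm below this point. About 45 g. Stands upright in a rack groove, tongue to the rack's -x, beyond the rack.
- panel_toe (a point): Lower edge of the tip of the panel's tongue, mid thickness: 78 mm to -x and 42.5 mm below the panel's middle. Axes as the panel's.
- panel_heel (a point): Lower corner of the panel at the end away from the tongue, mid thickness: 52 mm to +x and 42.5 mm below the panel's middle. Axes as the panel's.
- panel: The wall panel with the tongue; origin in the middle of the main board's underside, z up when upright, tongue to -x.
- stand: Slanted drying stand, fixed to the bench: a wooden foot 110 x 80 x 14 mm carrying a cup like the feeder's, leaning 36 degrees from vertical so that its mouth points up and to the stand's -x. Origin on the bench under its middle, z up. The cup's floor lies at x = +10 mm, z = 30 mm; the cup is 34 mm long.
- post_center (a point): Middle of the turned wooden post, on its axis; z runs along the axis from its foot to its top. 114 mm long: a tapered foot (radius 8 mm at the end, 17 mm at 40 mm up), a collar of radius 17 mm to 43 mm, then a plain round shaft of radius 11 mm from 47 to 104 mm above the end and a rounded top. About 60 g. Starts seated in the slanted stand, leaning 36 degrees.
- post_foot (a point): Centre of the small end face of the post's tapered foot, 57 mm below its middle along its axis.
- post: The turned post; origin at the centre of its small end face, z along its axis to the top.
- spare_center (a point): Middle of the plain plywood panel without a tongue, 104 x 6 x 85 mm, standing in the other groove of the rack. To be left there.
- glue: White glue bottle with an orange cap, radius 27 mm, 130 mm high, loose on the bench; origin under its middle. To be left alone.
- jar: Glass jar, radius 31 mm, 70 mm high, loose on the bench; origin under its middle. To be left alone.
- log: Split log with a white ball on a stick, 100 x 120 mm and 190 mm high (317 mm with the ball), fixed on the bench beyond the work; origin under its middle.
Not all that is in view belongs to the job. Leave any purple look-alike of the panel alone.

How it is judged:
By the outcome, as a careful person would: the job done as asked, in the order asked, and still so for the second after the job is handed in, with the robot touching nothing.
It also fails if it takes over 64 s, if anything falls off the work surface, if the arm or the gripper's body presses on something with over 40 N, if the wrist force passes 120 N, or if a joint passes its speed limit or range.

ROBOT

A 6-joint arm with a two-finger parallel gripper is mounted at the origin on the work surface. World frame = base frame: x ahead of the robot, y to its left, z up, the work surface at z = 0. Lengths are in m, angles in degrees, forces in N, time in s.
With the tool pointing down it reaches from about 0.3 to 0.75 m from the base axis. Payload 8.5 kg.
Tool frame: the origin (TCP) lies at the very end of the fingers, on their centre line; the grasp point (between the pads) lies env.pinch_z behind it (env.pinch_z is the distance from the TCP to the grasp point, in m); z points along the fingers, y is the line along which they close (so a half turn about z gives the same grasp; the last joint's range is limited). The gripper opens to 85 mm and grips with 20 to 120 N. Pads are 22 mm wide; open, the fingers measure 114 mm over their backs; the gripper's body (76 mm by 85 mm) begins 54 mm behind the grasp point. The pads swing forward as they close: fully open they stand 13 mm farther back than shut.
Start: joints at [53.898, 21.807, 74.336, -0, 83.858, -12.336], TCP at [0.222, 0.503, 0.231] pointing down, gripper open.
Joint ranges: [-178.18, 178.18], [-50.72, 133.34], [12.68, 142.11], [-81.47, 261.47], [9.98, 163.14], [-165.26, 165.26]. Speed limits (degrees/s): [136.94, 136.94, 180, 180, 180, 180].

INTERFACE

Orientations are given as a 3x3 rotation matrix whose columns are the frame's x, y, z axes.
In Python, from rig import telemetry, get_image, env gives the robot as it stands. The module is installed in compiled form; this text tells all that it offers.
- The arm moves only by the tool apply_moves, never from a script. Its argument "series" is a list of rows, each a list of 7 numbers: the shift along the tool's x, y, z in mm, then the turn, a rotation vector about the tool's x, y, z in degrees, then the opening, from 0 (shut) to 1 (fully open). A call has 1 to 12 rows; each row shifts and turns the commanded pose from where the row before left it, along the tool's axes as they then stand; what a row does not reach is not made up. A row lasts 1/8 s, in which the tool goes at most 62.5 mm and 10.7 degrees, less where a joint would pass 70% of its speed; a pose out of reach is approached as far as the arm can. A call with a gripper value outside its range is refused whole. The fingers move at their own pace and stop on an object; "grip_force" is the grip in N (left out, the last holds). Time passes only in rows, so rows that do not move let the fingers close. It gives the time, the measured TCP pose, the force, the opening and the grip force at its end, in the units of the state.
- telemetry.observe(): the state, without advancing time (a new reading comes with each control period).
- get_image(name): name is "scene" or "top" or "wrist"; returns a dict with "frame" (384x512x3 uint8, red, green, blue), "z_map" (384x512 float32, m along the optical axis (not along the pixel's ray), 0 where there is no reading), "vertical_fov" (degrees; the focal length in pixels is half the picture's height over the tangent of half this angle, whatever the lens; pixels are square), "cx", "cy" (the principal point, pixels), "dist" ([k1, k2, p1, p2, k3] as OpenCV has them; the pictures are not rectified), "eye" and "attitude" of the camera in the world; the wrist camera has in their place "mount" (4x4, takes a point from camera to tool coordinates, whose origin is the TCP and whose axes are the flange's). Camera axes: x right, y up, looking along -z (the intrinsics and any distortion apply to the point x, -y, -z); pixel columns grow to the right and rows downward; lengths in m; the calibration is good to about 2 mm. A picture is of the moment at which its call begins: read the wrist's pose just before it.
- env.close_job(): hands the job in; it is judged then, once.
The state is a dict: "time_s": time; "q": joint angles; "qvel": joint speeds; "joint_efforts": joint torques, N m; "position": TCP position; "tool_rot": TCP orientation; "ft_force": force on the tool from outside, world axes, zero at the start; "wrist_torque": the same for the moment, N m; "grip_width": finger opening in m; "gripper_force": force on a finger pad.
Only numpy, scipy, OpenCV 4.12 (cv2) and the standard library are available. Lean on these libraries where they do the work, as an engineer would, in place of code of your own. Each camera call takes 0.05 s, during which the arm holds its last target. There are 200 camera calls.

## Working session

There is one attempt and no reset: what is moved stays moved. The work goes in short steps, Python scripts to look and compute and a tool call to move; the robot and the scene stay as the last step left them, time stands still between calls to the robot, and variables do not carry over. Pictures are saved under pics/ and viewed, at most 15 in all, crops included, and the job is handed in when it is done.

Besides the shell and the picture viewer there is one more tool, called after ">>>" by a JSON object that holds its "api" and its "payload", one argument or row to a line. apply_moves: Moves the arm, as the interface text tells. Its arguments: {"type":"object","properties":{"series":{"type":"array"},"grip_force":{"type":"number"}},"required":["series"]}

```bash
mkdir -p pics; cat > h.py <<'E'
import numpy as np, cv2
from rig import telemetry, get_image, env
def cam(name):
    s=telemetry.observe(); d=get_image(name)
    if name=="wrist":
        T=np.eye(4);T[:3,:3]=s["tool_rot"];T[:3,3]=s["position"]
        M=T@np.array(d["mount"]); d["R"],d["t"]=M[:3,:3],M[:3,3]
    else:
        d["R"]=np.array(d["attitude"]);d["t"]=np.array(d["eye"])
    f=192/np.tan(np.radians(d["vertical_fov"]/2))
    d["K"]=np.array([[f,0,d["cx"]],[0,f,d["cy"]],[0,0,1]]);d["dist"]=np.array(d["dist"],float)
    return d
def rays(d,uv):
    p=cv2.undistortPoints(np.array(uv,float).reshape(-1,1,2),d["K"],d["dist"]).reshape(-1,2)
    return np.c_[p[:,0],-p[:,1],-np.ones(len(p))]@d["R"].T
def plane(d,uv,z):
    r=rays(d,uv); return d["t"]+r*((z-d["t"][2])/r[:,2])[:,None]
def cloud(d):
    v,u=np.mgrid[0:384,0:512]
    r=rays(d,np.c_[u.ravel(),v.ravel()]).reshape(384,512,3)
    return d["t"]+r*d["z_map"][...,None]
def proj(d,P):
    c=(np.atleast_2d(P)-d["t"])@d["R"]; c=c*[1,-1,-1]
    return cv2.projectPoints(c,np.zeros(3),np.zeros(3),d["K"],d["dist"])[0].reshape(-1,2)
def save(d,n): cv2.imwrite("pics/"+n,cv2.cvtColor(d["frame"],cv2.COLOR_RGB2BGR))
E
python3 - <<'E'
from h import *
print(env.pinch_z, telemetry.observe())
for n in ("scene","top","wrist"):
    d=cam(n); save(d,n+"0.png"); print(n,d["t"],d["R"],d["vertical_fov"],d["dist"],(d["z_map"]==0).mean())
E
```

```text
0.0187 {'time_s': 0.0, 'q': array([ 5.38995500e+01,  2.18411709e+01,  7.43864872e+01, -2.05419193e-04,
        8.38600183e+01, -1.23356044e+01]), 'qvel': array([ 0.00308586,  0.01111584,  0.05365319,  0.12937571,  0.07713923,
       -0.04218733]), 'joint_efforts': array([-8.58448630e-05, -4.48467028e+01, -2.31276888e+01, -2.32183493e-04,
        4.87407277e-03,  1.40902031e-05]), 'position': array([0.22145395, 0.50310463, 0.2306999 ]), 'tool_rot': array([[-9.15207105e-01,  4.02982812e-01, -8.98743223e-04],
       [ 4.02983684e-01,  9.15206324e-01, -1.23851426e-03],
       [ 3.23435524e-04, -1.49567591e-03, -9.99998829e-01]]), 'ft_force': array([-0.11471344, -0.44494886, -1.15751653]), 'wrist_torque': array([ 0.0541052 ,  0.01864217, -0.01112727]), 'gripper_force': 0.0, 'grip_width': 0.0854586526444805}
scene [ 1.0800611  -0.47446988  0.79603625] [[ 0.68225086 -0.49851455  0.53480557]
 [ 0.73085017  0.48482762 -0.48041671]
 [-0.01979379  0.71862746  0.69511351]] 50.44200483660808 [-0.09130898  0.          0.          0.          0.        ] 0.006601969401041667
top [0.44176736 0.00478482 1.20483608] [[-0.02004424  0.9946099  -0.10173186]
 [-0.99975521 -0.02089263 -0.00728072]
 [-0.00936693  0.10156102  0.99478521]] 46.45237196843507 [-0.13597706  0.          0.          0.          0.        ] 0.004236857096354167
wrist [0.14749264 0.53818846 0.37415588] [[ 0.40335221 -0.86660782 -0.29376502]
 [ 0.91504308  0.38137634  0.13133259]
 [-0.00177882 -0.32178094  0.94681248]] 61.42846321310504 [-0.02245336  0.          0.          0.          0.        ] 0.003992716471354167
```

View pics/scene0.png

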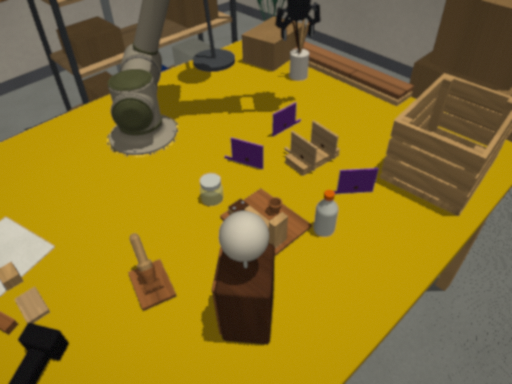

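View pics/top0.png

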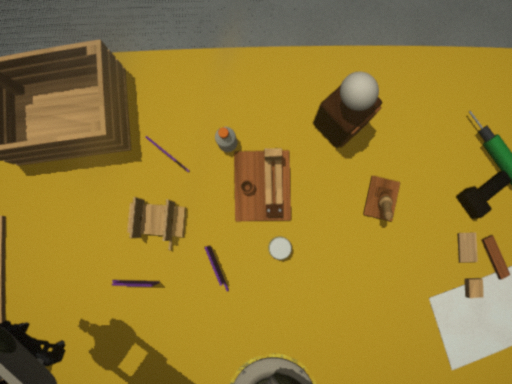

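The scene shows the feeder in the middle (top ~262,186), the rack (157,220), the slanted stand (382,200), and three purple decoys. The jar is at (280,248) and the glue at (226,140). Next I'll make a zoomed composite.

```bash
python3 - <<'E'
from h import *
t=cam("top");s=cam("scene")
def crop(d,u,v): 
    return cv2.resize(d["frame"][v:v+75,u:u+100][...,::-1],(400,300),interpolation=cv2.INTER_CUBIC)
im=np.vstack([np.hstack([crop(t,110,182),crop(t,210,147)]),np.hstack([crop(t,330,165),crop(s,265,105)])])
cv2.imwrite("pics/c1.png",im)
np.savez("d0.npz",tz=cloud(t),sz=cloud(s),tf=t["frame"],sf=s["frame"])
# height segments from cloud
P=cloud(t)
for nm,(u,v,w,h),zs in [("rack",(115,185,85,70),(.018,.034)),("racktop",(115,185,85,70),(.085,.11)),("feeder",(225,140,75,90),(.008,.016)),("stand",(355,165,55,60),(.01,.018))]:
    Q=P[v:v+h,u:u+w]; m=(Q[...,2]>zs[0])&(Q[...,2]<zs[1])
    q=Q[m]; print(nm,m.sum(),cv2.minAreaRect((q[:,:2]*1000).astype(np.float32)),np.median(q[:,2]))
E
```

```text
rack 1215 ((473.46337890625, 302.8427429199219), (149.07986450195312, 127.8028793334961), 84.57267761230469) 0.026201313887518562
racktop 266 ((485.13043212890625, 301.7287292480469), (94.18682098388672, 104.06415557861328), 85.85591888427734) 0.09438407183951214
feeder 2530 ((583.5267333984375, 28.298641204833984), (221.19273376464844, 173.18002319335938), 0.10046494007110596) 0.012183551162847306
stand 718 ((530.0338745117188, -304.046142578125), (80.39918518066406, 108.3003921508789), 75.18211364746094) 0.01402752468618862
```

View pics/c1.png

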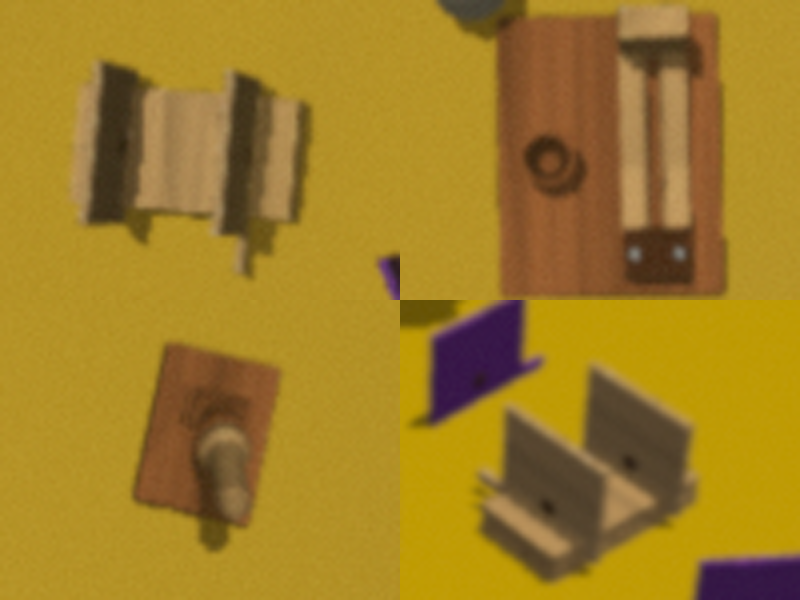

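The composite shows that the tongue panel is the right one in the top view (tongue end at about (171,250), so rack −y groove, tongue toward world −x). In the feeder, the keeper is at the low-x end, the stile at the high-x end and the cup on +y. The post leans toward the base. Next I'll fit rough lines to get close.

```bash
python3 - <<'E'
from h import *
d=np.load("d0.npz"); 
for k in("tz","sz"):
    P=d[k].reshape(-1,3)
    box=lambda x0,x1,y0,y1,z0,z1:P[(P[:,0]>x0)&(P[:,0]<x1)&(P[:,1]>y0)&(P[:,1]<y1)&(P[:,2]>z0)&(P[:,2]<z1)]
    def line(q):
        vx,vy,x,y=cv2.fitLine((q[:,:2]*1000).astype(np.float32),cv2.DIST_HUBER,0,.01,.01).ravel()
        t=(q[:,:2]*1000-[x,y])@[vx,vy]
        return len(q),np.degrees(np.arctan(vy/vx)),[x,y],np.percentile(t,[2,50,98]),q[:,2].max()
    for nm,b in [("panel",(.40,.56,.20,.30,.088,.11)),("spare",(.40,.56,.30,.42,.088,.11))]:
        print(k,nm,line(box(*b)))
    q=box(.45,.72,-.12,.14,.028,.037); print("rails",line(q),q[:,:2].min(0),q[:,:2].max(0))
    q=box(.45,.8,-.1,.05,.09,.11);print("stile",len(q),q.min(0),q.max(0),q.mean(0))
    q=box(.45,.72,.03,.14,.04,.055);print("cup",len(q),cv2.minEnclosingCircle((q[:,:2]*1000).astype(np.float32)))
    q=box(.4,.65,-.42,-.2,.1,.3); print("post",len(q),q.mean(0),q[q[:,2].argmax()])
E
```

```text
tz panel (116, np.float32(-4.107127), [np.float32(481.2564), np.float32(258.82898)], array([-50.44581181,  -1.24044699,  50.60092243]), np.float64(0.10081919724272281))
tz spare (122, np.float32(-3.9148726), [np.float32(488.0272), np.float32(343.40012)], array([-49.606429  ,   3.09325791,  50.18734477]), np.float64(0.10049413261927054))
rails (738, np.float32(4.4234595), [np.float32(566.84607), np.float32(-9.895204)], array([-76.38042837,   2.7436566 ,  80.24932058]), np.float64(0.03698703188854102)) [ 0.48690561 -0.03566394] [0.68323843 0.12651336]
stile 117 [ 0.63636629 -0.03348269  0.09068325] [0.65341817 0.00693763 0.10322693] [ 0.64522126 -0.01287679  0.09709441]
cup 103 ((619.465576171875, 76.35674285888672), 73.65900421142578)
post 101 [ 0.48614707 -0.29068685  0.11753305] [ 0.47703914 -0.29285123  0.12961658]
sz panel (89, np.float32(-4.9159503), [np.float32(481.31952), np.float32(257.79874)], array([-51.02915963,   2.74465095,  51.03876227]), np.float64(0.09658658697073885))
sz spare (82, np.float32(-6.6175942), [np.float32(489.0464), np.float32(341.88583)], array([-50.41600036,   2.36714861,  48.80819705]), np.float64(0.09767913883144874))
rails (409, np.float32(27.449234), [np.float32(567.43994), np.float32(16.137867)], array([-90.79698683, -28.51289402, 170.72397907]), np.float64(0.03699827333534733)) [ 0.48550021 -0.03615518] [0.7196959  0.11944537]
stile 149 [ 0.63487201 -0.03622016  0.09022313] [0.65703507 0.01060704 0.09895495] [ 0.64737752 -0.01419358  0.09513597]
cup 160 ((632.809814453125, 85.06436157226562), 89.50856018066406)
post 165 [ 0.48992594 -0.29463736  0.11331464] [ 0.48047734 -0.28942083  0.12680922]
```

```bash
cat >> h.py <<'E'
from scipy.spatial.transform import Rotation as Ro
def Rdown(yaw,tilt=0):
    """tool down, tool x at -X rotated by yaw (deg); tilt>0 = fingertips pushed toward local +X"""
    B=np.array([[-1,0,0],[0,1,0],[0,0,-1.]])
    return (Ro.from_euler("z",yaw,degrees=True)*Ro.from_euler("y",-tilt,degrees=True)).as_matrix()@B
def rows(p,R,n=None,start=None,op=None):
    s=telemetry.observe(); p0,R0=start or (s["position"],s["tool_rot"])
    w=Ro.from_matrix(R0.T@R).as_rotvec(degrees=True); D=np.array(p)-p0
    n=n or int(np.ceil(max(np.linalg.norm(D)*1000/55,np.linalg.norm(w)/9.5)))
    out=[]
    for k in range(n):
        Rk=R0@Ro.from_rotvec(w*k/n,degrees=True).as_matrix()
        out.append((Rk.T@D*1000/n).round(1).tolist()+(w/n).round(2).tolist())
    for o in out: print(o)
E
python3 -c "
from h import *
rows([.47,.258,.23],Rdown(-4.4))"
```

```text
[-46.6, -17.8, 0.2, -0.0, -0.0, -2.77]
[-45.7, -20.0, 0.2, -0.0, -0.0, -2.77]
[-44.7, -22.2, 0.2, -0.0, -0.0, -2.77]
[-43.5, -24.3, 0.2, -0.0, -0.0, -2.77]
[-42.3, -26.4, 0.2, -0.0, -0.0, -2.77]
[-41.0, -28.4, 0.2, -0.0, -0.0, -2.77]
[-39.6, -30.3, 0.2, -0.0, -0.0, -2.77]
```

>>> {"api": "apply_moves", "payload": {
  "series": [
    [-40,-16,0,0,0,-2.4,0.5],
    [-40,-18,0,0,0,-2.4,0.5],
    [-39,-19,0,0,0,-2.4,0.5],
    [-38,-21,0,0,0,-2.4,0.5],
    [-38,-23,0,0,0,-2.4,0.5],
    [-37,-24,0,0,0,-2.4,0.5],
    [-36,-26,0,0,0,-2.5,0.5],
    [-35,-27,0,0,0,-2.5,0.5],
    [0,0,0,0,0,0,0.5],
    [0,0,0,0,0,0,0.5]
  ]
}}

```text
time_s: 1.5
position: [0.4685, 0.2548, 0.2312]
tool_rot: [[-0.997, 0.077, -0.001], [0.077, 0.997, 0.0], [0.001, 0.0, -1.0]]
ft_force: [-0.3, 0.3, 0.3]
grip_width: 0.0427
gripper_force: 0.0
```

```bash
python3 - <<'E'
from h import *
s=telemetry.observe();print(s["time_s"],s["position"],s["grip_width"],np.degrees(np.arctan2(s["tool_rot"][1,0],s["tool_rot"][0,0])))
d=cam("wrist");save(d,"w1.png");P=cloud(d).reshape(-1,3);np.save("w1.npy",P)
def line(q):
    vx,vy,x,y=cv2.fitLine((q[:,:2]*1000).astype(np.float32),cv2.DIST_HUBER,0,.01,.01).ravel()
    t=(q[:,:2]*1000-[x,y])@[vx,vy]
    n=(q[:,:2]*1000-[x,y])@[-vy,vx]
    return len(q),np.degrees(np.arctan(vy/vx)),[x,y],np.percentile(t,[1,99]),np.percentile(n,[2,98]),np.percentile(q[:,2],[2,50,98])
m=(P[:,0]>.38)&(P[:,0]<.58)&(P[:,2]<.115)
for y0,y1 in((.235,.28),(.32,.37)):
    for z0 in(.088,.091): print(line(P[m&(P[:,1]>y0)&(P[:,1]<y1)&(P[:,2]>z0)]))
E
```

```text
1.5 [0.46853769 0.25478428 0.23120602] 0.04268851781809628 175.609688017748
(739, np.float32(-5.2914095), [np.float32(477.9823), np.float32(261.47195)], array([-48.39910865,  53.77841384]), array([-2.8715052 ,  2.95740315]), array([0.09272889, 0.09571935, 0.09717365]))
(732, np.float32(-5.2821035), [np.float32(478.03528), np.float32(261.48563)], array([-48.41949559,  53.73138446]), array([-2.8656644 ,  2.94028689]), array([0.09399424, 0.09572806, 0.09717541]))
(987, np.float32(-5.363521), [np.float32(485.48453), np.float32(345.22833)], array([-47.97789011,  54.38843377]), array([-2.1279467 ,  3.97761234]), array([0.08850102, 0.09541088, 0.09708365]))
(876, np.float32(-5.4294395), [np.float32(485.99316), np.float32(345.55463)], array([-48.28490315,  53.94559346]), array([-2.43648658,  3.68202546]), array([0.09134661, 0.09555899, 0.09712322]))
```

View pics/w1.png

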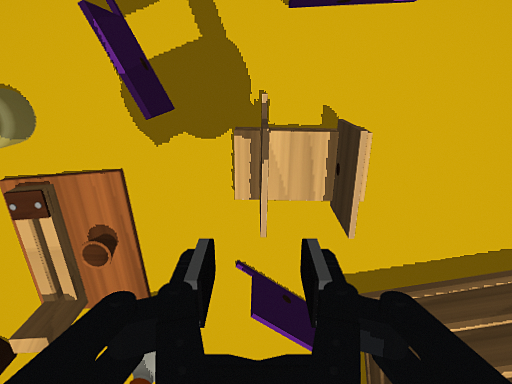

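The wrist view shows the tongue panel in the rack at pixels (264,120–235), with the tongue at the top (264,95), so the pose is confirmed. I'll grasp it next.

```bash
python3 -c "
from h import *
rows([.4807,.2606,.063],Rdown(-5.3))"
```

```text
[-3.0, 1.6, 42.1, 0.0, -0.01, 0.24]
[-3.0, 1.6, 42.1, 0.0, -0.01, 0.24]
[-3.0, 1.6, 42.1, 0.0, -0.01, 0.24]
[-3.0, 1.6, 42.1, 0.0, -0.01, 0.24]
```

>>> {"api": "apply_moves", "payload": {
  "series": [
    [-6,3,30,0,0,0.5,0.5],
    [-6,3.5,30,0,0,0.5,0.5],
    [0,0,30,0,0,0,0.5],
    [0,0,30,0,0,0,0.5],
    [0,0,28,0,0,0,0.5],
    [0,0,20,0,0,0,0.5],
    [0,0,0,0,0,0,0.3],
    [0,0,0,0,0,0,0.15],
    [0,0,0,0,0,0,0.0],
    [0,0,0,0,0,0,0],
    [0,0,0,0,0,0,0]
  ],
  "grip_force": 60
}}

```text
time_s: 2.92
position: [0.4819, 0.2604, 0.0645]
tool_rot: [[-0.996, 0.093, 0.002], [0.094, 0.996, 0.001], [-0.002, 0.001, -1.0]]
ft_force: [-1.1, 1.2, 6.4]
grip_width: 0.0051
gripper_force: 59.6
```

>>> {"api": "apply_moves", "payload": {
  "series": [
    [0,0,-10,0,0,0,0],
    [0,0,-25,0,0,0,0],
    [0,0,-40,0,0,0,0],
    [0,0,-45,0,0,0,0],
    [0,-15,-45,0,0,0,0],
    [0,-35,-25,0,0,0,0],
    [0,-40,0,0,0,0,0],
    [0,-40,0,0,0,0,0],
    [0,-30,0,0,0,0,0],
    [0,-15,0,0,0,0,0],
    [0,0,0,0,0,0,0],
    [0,0,0,0,0,0,0]
  ]
}}

```text
time_s: 4.42
position: [0.4651, 0.0865, 0.2534]
tool_rot: [[-0.996, 0.093, 0.0], [0.093, 0.996, 0.0], [-0.0, 0.0, -1.0]]
ft_force: [-0.1, -1.0, -0.3]
grip_width: 0.0053
gripper_force: 58.5
```

```bash
python3 - <<'E'
from h import *
s=telemetry.observe();print(s["time_s"],s["position"],s["grip_width"],s["ft_force"])
d=cam("wrist");save(d,"w2.png");np.savez("w2.npz",P=cloud(d),p=s["position"],R=s["tool_rot"],f=d["frame"])
E
```

```text
4.425 [0.46514866 0.0865158  0.25341805] 0.0052760819891559075 [-0.09813208 -0.97164007 -0.32197743]
```

View pics/w2.png

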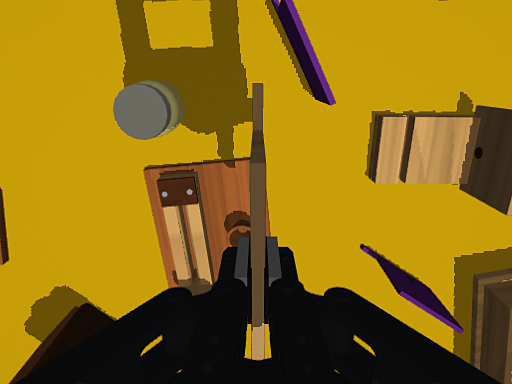

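The wrist view shows the panel held edge-on at column ~258, with the tongue at (258,85–150). The keeper is at (178,190), the rails run below it, and the cup is at (238,228). Now to fit the numbers.

```bash
python3 - <<'E'
from h import *
z=np.load("w2.npz");P=z["P"].reshape(-1,3);C=z["f"].reshape(-1,3).astype(int);p,R=z["p"],z["R"]
L=(P-p)@R*1000   # tool frame
m=(abs(L[:,1])<8)&(L[:,0]>-20)&(L[:,0]<90)&(L[:,2]>-40)&(L[:,2]<60)
q=L[m&(L[:,0]>30)]; print("panel in hand n",len(q))
for x0,x1 in((30,50),(54,65),(65,77)):
    w=q[(q[:,0]>x0)&(q[:,0]<x1)]; print(x0,len(w),np.percentile(w[:,1],[2,50,98]) if len(w) else 0,np.percentile(w[:,2],[2,50,98]) if len(w) else 0)
print("xmax",np.percentile(q[:,0],[95,99,100]))
v,u=np.mgrid[0:384,0:512]
F=((u<250)&(u>140)&(v>165)&(v<290)).ravel()
A=(P*1000)
hi=F&(A[:,2]>27)&(A[:,2]<42)&(A[:,1]<22)
dark=C.sum(1)<260
k=hi&(A[:,2]>32)&((u<202)&(v<210)).ravel()
for nm,mm in(("all",hi),("keeperzone",k)):
    r=cv2.minAreaRect(A[mm][:,:2].astype(np.float32)); print(nm,mm.sum(),r,np.percentile(A[mm][:,2],[5,50,95]),np.percentile(A[mm][:,0],[1,99]))
# rail centreline: per x-slice outer limits
w=A[hi]
pts=[]
for x in np.arange(500,640,6):
    s=w[(w[:,0]>x)&(w[:,0]<x+6)]
    if len(s)>20: lo,h=np.percentile(s[:,1],[1,99]); pts.append((x+3,(lo+h)/2)); print(x+3,round(lo,1),round(h,1),round(np.median(s[:,2]),1))
cp=F&(A[:,2]>42)&(A[:,2]<50)&(A[:,1]>35)
print("cup",cp.sum(),cv2.minEnclosingCircle(A[cp][:,:2].astype(np.float32)))
b=F&(A[:,2]>8)&(A[:,2]<16)&(C[:,0]>C[:,1]+25)
print("board",A[b][:,:2].min(0),A[b][:,:2].max(0))
E
```

```text
panel in hand n 1836
30 812 [-1.25074155  1.73589577  4.34715529] [-32.42839632 -31.35271573 -30.1820235 ]
54 198 [-1.06458151  1.81872939  4.12505546] [43.20929524 44.65564739 46.07053086]
65 229 [-1.53400054  1.26051891  4.08757282] [43.20839351 44.59647501 45.80045572]
xmax [74.1905911  77.91425785 78.47565812]
all 3659 ((562.0455322265625, -11.291181564331055), (151.77951049804688, 45.41559982299805), 0.1632937788963318) [30.00702138 33.16305229 37.83787754] [486.77532567 636.31309193]
keeperzone 1161 ((507.4417724609375, -11.502155303955078), (45.173667907714844, 42.35558319091797), 89.44823455810547) [32.90409876 36.71454606 38.2841494 ] [486.71711828 527.42513661]
503 -32.7 10.8 37.1
509 -32.9 10.9 36.8
515 -33.2 10.8 36.7
521 -33.0 10.7 36.2
527 -33.1 10.9 32.7
533 -33.5 10.9 32.8
539 -33.6 10.9 32.6
545 -33.2 11.1 32.7
551 -33.3 10.8 32.6
557 -33.0 10.9 32.7
563 -33.4 10.9 32.7
569 -33.2 11.0 32.6
575 -33.6 10.8 32.7
581 -33.2 11.0 32.7
587 -33.4 10.9 32.9
593 -33.5 10.8 32.8
599 -33.1 11.2 32.7
605 -33.3 10.9 32.8
611 -32.6 11.0 32.8
617 -33.2 11.0 32.7
623 -33.4 10.9 32.5
629 -33.5 11.0 32.6
635 -32.3 11.0 33.7
cup 157 ((563.674560546875, 55.605201721191406), 18.039094924926758)
board [477.55683374 -56.83188884] [651.24717993  75.5488435 ]
```

```bash
cat >> h.py <<'E'
SE=np.array([.4984,-.0127,.0127]); TOE=np.array([.0783,0,.0536])
def tcp(th,t,h,yaw=0.0,se=SE,dy=0):
    R=Rdown(yaw,th); return se+np.array([t/1000,dy/1000,h/1000])-R@TOE, R
E
python3 - <<'E'
from h import *
p,R=tcp(42,34.5,60); print(p)
rows(p,R,10)
E
```

```text
[ 0.55522284 -0.0127      0.16492549]
[-9.9, -9.1, 8.8, -0.19, -4.2, -0.51]
[-9.1, -9.2, 9.5, -0.19, -4.2, -0.51]
[-8.3, -9.3, 10.1, -0.19, -4.2, -0.51]
[-7.5, -9.4, 10.7, -0.19, -4.2, -0.51]
[-6.6, -9.5, 11.1, -0.19, -4.2, -0.51]
[-5.7, -9.6, 11.6, -0.19, -4.2, -0.51]
[-4.7, -9.7, 11.9, -0.19, -4.2, -0.51]
[-3.8, -9.7, 12.2, -0.19, -4.2, -0.51]
[-2.8, -9.8, 12.4, -0.19, -4.2, -0.51]
[-1.8, -9.9, 12.5, -0.19, -4.2, -0.51]
```

>>> {"api": "apply_moves", "payload": {
  "series": [
    [-9.9,-9,9,-0.2,-4.2,-0.5,0],
    [-9,-9,9.5,-0.2,-4.2,-0.5,0],
    [-8.3,-9.3,10,-0.2,-4.2,-0.5,0],
    [-7.5,-9.5,10.7,-0.2,-4.2,-0.5,0],
    [-6.5,-9.5,11,-0.2,-4.2,-0.5,0],
    [-5.7,-9.5,11.5,-0.2,-4.2,-0.5,0],
    [-4.7,-9.7,12,-0.2,-4.2,-0.5,0],
    [-3.8,-9.7,12,-0.2,-4.2,-0.5,0],
    [-2.8,-9.8,12.4,-0.2,-4.2,-0.5,0],
    [-1.8,-9.9,12.5,-0.2,-4.2,-0.5,0],
    [0,0,0,0,0,0,0],
    [0,0,0,0,0,0,0]
  ]
}}

```text
time_s: 5.98
position: [0.5536, -0.0096, 0.1673]
tool_rot: [[-0.752, -0.001, 0.66], [0.003, 1.0, 0.005], [-0.66, 0.006, -0.752]]
ft_force: [0.5, -0.2, -1.0]
grip_width: 0.0053
gripper_force: 58.6
```

```bash
python3 - <<'E'
from h import *
p,R=tcp(42,34.5,30); rows(p,R,2)
d=cam("wrist");save(d,"w3.png")
E
```

```text
[10.1, -1.6, 12.7, 0.14, -0.36, -0.08]
[10.2, -1.6, 12.6, 0.14, -0.36, -0.08]
```

View pics/w3.png

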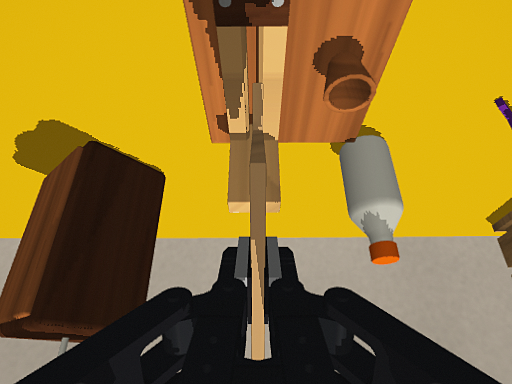

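The wrist view shows the tongue (258,85–130) a few mm right (+y) of the slot line (~252), which agrees with the measured TCP offset of 3 mm. I'll correct that and lower.

>>> {"api": "apply_moves", "payload": {
  "series": [
    [7,-1.1,8,0.1,-0.25,0,0],
    [7,-1.1,8,0.1,-0.25,0,0],
    [6,-1,9,0,-0.2,-0.1,0],
    [0,0,0,0,0,0,0],
    [0,0,0,0,0,0,0]
  ]
}}

```text
time_s: 6.65
position: [0.5553, -0.0131, 0.1357]
tool_rot: [[-0.742, -0.001, 0.67], [0.0, 1.0, 0.001], [-0.67, 0.001, -0.742]]
ft_force: [-1.1, -0.2, -1.6]
grip_width: 0.005
gripper_force: 58.6
```

```bash
python3 - <<'E'
from h import *
d=cam("wrist");save(d,"w4.png");s=telemetry.observe();p,R=s["position"],s["tool_rot"]
A=cloud(d)*1000; print(p)
L=((A/1000-p)@R)*1000
v,u=np.mgrid[0:384,0:512]
q=(abs(L[...,1])<9)&(L[...,0]>55)&(L[...,0]<82)&(L[...,2]>35)&(L[...,2]<56)
print("tongue",q.sum(),np.percentile(L[q],[1,50,99],axis=0),np.percentile(A[q],[1,50,99],axis=0))
r=(A[...,2]>28)&(A[...,2]<36)&(A[...,1]>-45)&(A[...,1]<22)&(A[...,0]>500)&(A[...,0]<640)
for x in range(522,634,8):
    s=A[r&(A[...,0]>x)&(A[...,0]<x+8)]
    if len(s)>20: print(x+4,len(s),np.percentile(s[:,1],[1,99]).round(1),np.median(s[:,2]).round(1))
k=(A[...,2]>33)&(A[...,2]<41)&(A[...,1]>-40)&(A[...,1]<15)&(A[...,0]>480)&(A[...,0]<530)
s=A[k];print("keeper",len(s),np.percentile(s,[1,50,99],axis=0))
rows(*tcp(42,34.5,10),2)
E
```

```text
[ 0.55532776 -0.0131394   0.13569917]
tongue 449 [[55.17702277 -1.69173085 44.66514065]
 [67.52031398  1.13800982 46.09823463]
 [78.31686893  4.00761787 47.5510604 ]] [[527.83412691 -14.78347738  48.92586164]
 [536.01987087 -11.95444632  56.24624799]
 [545.43036764  -9.08583097  64.6768419 ]]
526 604 [-33.3  10.6] 32.6
534 643 [-33.1  10.6] 32.6
542 593 [-33.2  10.6] 32.6
550 533 [-33.3  10.7] 32.7
558 483 [-33.   10.7] 32.7
566 434 [-33.2  10.7] 32.7
574 396 [-33.1  10.7] 32.7
582 360 [-33.   10.5] 32.7
590 340 [-32.9  10.8] 32.7
598 297 [-32.8  10.8] 32.8
606 277 [-33.1  10.9] 32.7
614 232 [-33.1  10.6] 32.8
622 208 [-32.9  11. ] 32.8
630 195 [-32.8  11. ] 32.9
keeper 5039 [[488.56501246 -33.14211413  33.16452924]
 [502.18962198 -11.42517971  36.72260428]
 [527.10674835  10.40559476  38.88362929]]
[7.0, 0.2, 7.7, 0.02, 0.03, -0.0]
[7.0, 0.2, 7.7, 0.02, 0.03, -0.0]
```

View pics/w4.png

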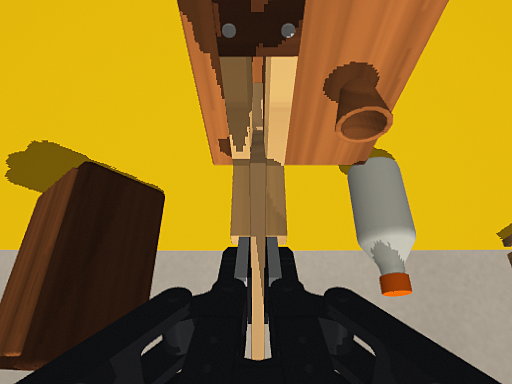

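The tongue now sits over the slot (slot gap ~258,60–110; tongue ~258,100–130), about 0.7 mm toward −y. I'll lower with a small +y correction.

>>> {"api": "apply_moves", "payload": {
  "series": [
    [5,0.7,5.4,0,0,-0.1,0],
    [5,0,5.4,0,0,-0.1,0],
    [4,0,4.6,0,0,0,0],
    [0,0,0,0,0,0,0],
    [0,0,0,0,0,0,0]
  ]
}}

```text
time_s: 7.32
position: [0.559, -0.0101, 0.1229]
tool_rot: [[-0.752, 0.002, 0.659], [-0.0, 1.0, -0.003], [-0.659, -0.002, -0.752]]
ft_force: [0.6, -0.8, -0.6]
grip_width: 0.0049
gripper_force: 58.5
```

```bash
python3 - <<'E'
from h import *
import h
h.SE[1]=-.0125
s=telemetry.observe();p,R=s["position"],s["tool_rot"];print(p+R@TOE-SE,s["ft_force"])
a=tcp(42,34.5,2.5,.2,h.SE);rows(*a,2)
for th,t in((36,25),(30,19),(20,10.5),(10,6),(0,4)):
    b=tcp(th,t,2 if th else 1,.2,h.SE);print(th,b[0]); rows(*b,{36:2,30:2}.get(th,3),start=a);a=b
E
```

```text
[0.03703393 0.00222725 0.01826264] [ 0.62273414 -0.77807636 -0.55599788]
[6.5, -1.1, 4.6, -0.16, -0.4, -0.07]
[6.6, -1.2, 4.5, -0.16, -0.4, -0.07]
36 [ 0.55524055 -0.01238886  0.1040869 ]
[1.1, 0.0, 1.2, -0.0, 3.0, -0.0]
[1.0, 0.0, 1.3, -0.0, 3.0, -0.0]
30 [ 0.55840954 -0.01235685  0.10026896]
[-0.2, 0.0, 2.5, 0.0, 3.0, -0.0]
[-0.3, 0.0, 2.5, 0.0, 3.0, -0.0]
20 [ 0.56414532 -0.01230716  0.0918477 ]
[-0.3, 0.0, 3.4, -0.0, 3.33, 0.0]
[-0.4, 0.0, 3.4, -0.0, 3.33, 0.0]
[-0.6, 0.0, 3.3, -0.0, 3.33, 0.0]
10 [ 0.57220249 -0.01226332  0.08108235]
[-1.3, 0.0, 4.3, 0.0, 3.33, -0.0]
[-1.5, 0.0, 4.2, 0.0, 3.33, -0.0]
[-1.8, 0.0, 4.1, 0.0, 3.33, -0.0]
0 [ 0.58069952 -0.01222668  0.0673    ]
[-2.0, 0.0, 5.0, 0.0, 3.33, 0.0]
[-2.3, 0.0, 4.9, 0.0, 3.33, 0.0]
[-2.6, 0.0, 4.8, 0.0, 3.33, 0.0]
```

>>> {"api": "apply_moves", "payload": {
  "series": [
    [0,0,0,0,0,0,0],
    [0,0,0,0,0,0,0]
  ]
}}

```text
time_s: 7.58
position: [0.559, -0.0101, 0.1229]
tool_rot: [[-0.752, 0.002, 0.659], [-0.0, 1.0, -0.003], [-0.659, -0.002, -0.752]]
ft_force: [0.8, 0.4, -0.3]
grip_width: 0.0053
gripper_force: 58.5
```

```bash
python3 - <<'E'
from h import *
for i in range(3):
    s=telemetry.observe();p,R=s["position"],s["tool_rot"];print(p,((p+R@TOE-SE)*1000).round(1),s["ft_force"],s["wrist_torque"],s["qvel"].round(2))
    d=cam("wrist")
A=cloud(d)*1000;L=((A/1000-p)@R)*1000
q=(abs(L[...,1])<9)&(L[...,0]>55)&(L[...,0]<82)&(L[...,2]>35)&(L[...,2]<60)
print("tongue",q.sum(),np.percentile(L[q],[1,50,99],axis=0).round(1),np.percentile(A[q],[1,50,99],axis=0).round(1))
s=A[(A[...,2]>28)&(A[...,2]<36)&(A[...,1]>-45)&(A[...,1]<22)&(A[...,0]>545)&(A[...,0]<640)]
print(np.percentile(s[:,1],[1,99]))
k=(A[...,2]>34.5)&(A[...,2]<41)&(A[...,1]>-40)&(A[...,1]<15)&(A[...,0]>480)&(A[...,0]<530)
print("kx",np.percentile(A[k],[1,50,95,98],axis=0).round(1))
E
```

```text
[ 0.55899854 -0.01010582  0.12294088] [37.   2.4 18.3] [ 0.75735338  0.42882938 -0.25430499] [-0.04209767  0.34653925  0.02400739] [ 0.1   0.03 -0.01 -0.13 -0.03 -0.16]
[ 0.5590104  -0.01010894  0.12295599] [37.   2.4 18.3] [-0.14975646 -0.39319762 -0.73778742] [-0.11034156  0.32054245 -0.02320695] [-0.05 -0.05 -0.04  0.04 -0.02  0.06]
[ 0.55901853 -0.01011797  0.12294717] [37.   2.4 18.3] [-0.26534512 -0.21217659 -0.05144388] [-0.0761684   0.36628314 -0.08064251] [ 0.    0.03 -0.09  0.15 -0.07  0.06]
tongue 813 [[55.3 -8.7 44.8]
 [72.4  1.6 46.8]
 [82.   8.8 59.6]] [[529.4 -19.   29.6]
 [538.2  -8.6  38.6]
 [547.7  -1.5  52.2]]
[-33.11239139  10.71562123]
kx [[486.4 -33.1  34.9]
 [500.1 -11.3  36.7]
 [517.7   8.6  38. ]
 [519.1   9.9  38.3]]
```

```bash
python3 - <<'E'
from h import *
s=telemetry.observe();print(s["q"].round(1))
SE[1]=-.0125
rows(*tcp(42,34.5,20,.2),1)
E
```

```text
[ -18.9   20.5  113.1   61.5   13.9 -165.2]
[1.5, -2.3, -4.0, -0.32, -0.79, -0.15]
```

Joint 6 is at its limit (−165.2°), with q5 near its own, so that last move was truncated. I'll back off and enter at θ≈36° instead.

```bash
cat >>h.py <<'E'
SE[1]=-.0125
def st(t=TOE):
    s=telemetry.observe();p,R=s["position"],s["tool_rot"]
    e=Ro.from_matrix(R).as_matrix(); print("t",round(s["time_s"],2),"toe",((p+R@TOE-SE)*1000).round(1),"tilt",np.degrees(np.arctan2(R[0,2],-R[2,2])).round(2),"yaw",np.degrees(np.arctan2(R[0,1]*-1,R[1,1])).round(2),"roll",np.degrees(R[1,2]).round(2),"F",s["ft_force"].round(1),"q",s["q"].round(1),"w",s["grip_width"].round(4))
E
python3 - <<'E'
from h import *
st(); rows(*tcp(36,30,32,.2),4)
E
```

```text
Traceback (most recent call last):
  File "h.py", line 46, in st
    e=Ro.from_matrix(R).as_matrix(); print("t",round(s["time_s"],2),"toe",((p+R@TOE-SE)*1000).round(1),"tilt",np.degrees(np.arctan2(R[0,2],-R[2,2])).round(2),"yaw",np.degrees(np.arctan2(R[0,1]*-1,R[1,1])).round(2),"roll",np.degrees(R[1,2]).round(2),"F",s["ft_force"].round(1),"q",s["q"].round(1),"w",s["grip_width"].round(4))
                                                                                                                                                                                                                                                                                                            ^^^^^^^^^^^^^^^^^^^^^
AttributeError: 'float' object has no attribute 'round'
```

```bash
sed -i 's/s\["grip_width"\].round(4)/round(s["grip_width"],4)/; s/ e=Ro.from_matrix(R).as_matrix();//' h.py
python3 - <<'E'
from h import *
st(); rows(*tcp(36,30,32,.2),4)
E
```

```text
t 7.72 toe [37.   2.2 18.3] tilt 41.21 yaw -0.12 roll -0.18 F [ 0.7 -0.4  0.1] q [ -18.9   20.5  113.1   61.5   13.9 -165.2] w 0.0055
[-2.1, -0.6, -1.9, -0.08, 1.3, -0.04]
[-2.0, -0.6, -1.9, -0.08, 1.3, -0.04]
[-2.0, -0.6, -2.0, -0.08, 1.3, -0.04]
[-1.9, -0.6, -2.0, -0.08, 1.3, -0.04]
```

>>> {"api": "apply_moves", "payload": {
  "series": [
    [-2,-0.6,-2,-0.1,1.3,0,0],
    [-2,-0.6,-2,-0.1,1.3,0,0],
    [-2,-0.6,-2,-0.1,1.3,0,0],
    [-2,-0.6,-2,-0.1,1.3,-0.1,0],
    [0,0,0,0,0,0,0],
    [0,0,0,0,0,0,0]
  ]
}}

```text
time_s: 8.48
position: [0.5599, -0.0123, 0.1339]
tool_rot: [[-0.809, -0.004, 0.588], [-0.002, 1.0, 0.004], [-0.588, 0.002, -0.809]]
ft_force: [0.0, -0.4, 0.1]
grip_width: 0.0053
gripper_force: 58.6
```

```bash
python3 - <<'E'
from h import *
st(); rows(*tcp(36,30,32,.2),1); a=tcp(36,30,32,.2); rows(*tcp(36,30,12,.2),4,start=a)
E
```

```text
t 8.47 toe [29.7  0.2 31.8] tilt 36.0 yaw 0.22 roll 0.23 F [ 0.  -0.4  0.1] q [ -18.6   19.1  108.4   32.2   21.  -135.8] w 0.0053
[-0.4, -0.0, 0.0, 0.12, 0.0, -0.06]
[2.9, 0.0, 4.0, 0.0, 0.0, 0.0]
[2.9, 0.0, 4.0, 0.0, 0.0, 0.0]
[2.9, 0.0, 4.0, 0.0, 0.0, 0.0]
[2.9, 0.0, 4.0, 0.0, 0.0, 0.0]
```

>>> {"api": "apply_moves", "payload": {
  "series": [
    [2.9,0,4,0,0,0,0],
    [2.9,0,4,0,0,0,0],
    [3,0,4,0,0,0,0],
    [3,0,4,0,0,0,0],
    [0,0,0,0,0,0,0],
    [0,0,0,0,0,0,0]
  ]
}}

```text
time_s: 9.22
position: [0.5601, -0.0125, 0.1143]
tool_rot: [[-0.809, -0.004, 0.588], [-0.002, 1.0, 0.004], [-0.588, 0.002, -0.809]]
ft_force: [-0.6, 0.4, 0.3]
grip_width: 0.005
gripper_force: 58.6
```

```bash
python3 - <<'E'
from h import *
st(); a=tcp(36,29,3,.2); rows(*a,2)
d=cam("wrist");s=telemetry.observe();p,R=s["position"],s["tool_rot"]
A=cloud(d)*1000;L=((A/1000-p)@R)*1000
q=(abs(L[...,1])<7)&(L[...,0]>40)&(L[...,0]<76)&(L[...,2]>38)&(L[...,2]<50)&(A[...,2]>36)
print("tongue",q.sum(),np.percentile(L[q],[1,50,99],axis=0).round(1),np.percentile(A[q],[1,50,99],axis=0).round(1))
s=A[(A[...,2]>28)&(A[...,2]<36)&(A[...,1]>-45)&(A[...,1]<22)&(A[...,0]>545)&(A[...,0]<630)]
print(np.percentile(s[:,1],[1,99])); save(d,"w5.png")
E
```

```text
t 9.22 toe [29.9  0.1 12.2] tilt 36.01 yaw 0.21 roll 0.21 F [-0.6  0.4  0.3] q [ -18.6   21.3  109.8   37.9   18.1 -141.9] w 0.005
[3.1, 0.0, 3.5, 0.05, 0.01, -0.03]
[3.1, 0.0, 3.5, 0.05, 0.01, -0.03]
tongue 347 [[52.3 -1.8 38.6]
 [60.9  1.1 45.8]
 [70.3  3.9 47.3]] [[530.  -14.2  36. ]
 [537.7 -11.4  41.4]
 [544.5  -8.5  52.5]]
[-33.13877317  10.73161324]
```

View pics/w5.png

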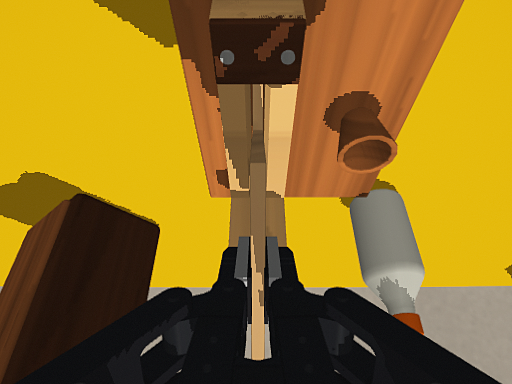

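The tongue is inside the slot mouth (258,100–160), centred and without contact force. I'll go down and start sliding.

>>> {"api": "apply_moves", "payload": {
  "series": [
    [2,0.1,2.3,0,0,0,0],
    [2,0,2.3,0,0,0,0],
    [2,0,2.4,0,0,0,0],
    [0,0,0,0,0,0,0],
    [0,0,0,0,0,0,0]
  ]
}}

```text
time_s: 9.9
position: [0.5593, -0.0124, 0.1051]
tool_rot: [[-0.809, -0.004, 0.588], [-0.002, 1.0, 0.004], [-0.588, 0.002, -0.809]]
ft_force: [0.3, -1.1, 0.2]
grip_width: 0.0049
gripper_force: 58.6
```

```bash
python3 - <<'E'
from h import *
st(); a=tcp(35,24,2.5,.2); rows(*a,2)
for th,t in((30,19),(25,14),(20,10.5)):
    b=tcp(th,t,2.5,.2); print(th);rows(*b,2,start=a);a=b
E
```

```text
t 9.9 toe [29.1  0.2  3. ] tilt 36.01 yaw 0.21 roll 0.21 F [ 0.3 -1.1  0.2] q [ -18.6   22.2  110.5   41.5   16.8 -145.6] w 0.0049
[1.7, -0.0, -0.6, 0.05, 0.5, -0.03]
[1.7, -0.0, -0.6, 0.05, 0.5, -0.03]
30
[-0.1, 0.0, 2.1, 0.0, 2.5, -0.0]
[-0.2, 0.0, 2.1, 0.0, 2.5, -0.0]
25
[-0.0, 0.0, 2.3, -0.0, 2.5, 0.0]
[-0.1, 0.0, 2.3, -0.0, 2.5, 0.0]
20
[-0.6, 0.0, 2.8, -0.0, 2.5, -0.0]
[-0.7, 0.0, 2.7, -0.0, 2.5, -0.0]
```

>>> {"api": "apply_moves", "payload": {
  "series": [
    [1.7,0,-0.6,0,0.5,0,0],
    [1.7,0,-0.6,0,0.5,0,0],
    [0,0,2.1,0,2.5,0,0],
    [-0.2,0,2.1,0,2.5,0,0],
    [0,0,0,0,0,0,0],
    [0,0,0,0,0,0,0]
  ]
}}

```text
time_s: 10.65
position: [0.558, -0.0122, 0.1005]
tool_rot: [[-0.866, -0.004, 0.5], [-0.002, 1.0, 0.004], [-0.5, 0.002, -0.866]]
ft_force: [-0.0, 0.0, -0.3]
grip_width: 0.0054
gripper_force: 58.6
```

```bash
python3 - <<'E'
from h import *
st(); a=tcp(25,14,2.5,.2); rows(*a,2)
for th,t in((20,10.5),(14,7.5)):
    b=tcp(th,t,2.5,.2); print(th);rows(*b,2,start=a);a=b
E
```

```text
t 10.65 toe [18.6  0.3  2.3] tilt 30.02 yaw 0.22 roll 0.22 F [-0.   0.  -0.3] q [ -17.6   22.7  106.7   22.9   23.5 -126.7] w 0.0054
[-0.2, -0.1, 2.3, 0.06, 2.51, -0.02]
[-0.3, -0.1, 2.3, 0.06, 2.51, -0.02]
20
[-0.6, 0.0, 2.8, -0.0, 2.5, -0.0]
[-0.7, 0.0, 2.7, -0.0, 2.5, -0.0]
14
[-1.2, 0.0, 3.7, 0.0, 3.0, -0.0]
[-1.4, 0.0, 3.7, 0.0, 3.0, -0.0]
```

>>> {"api": "apply_moves", "payload": {
  "series": [
    [-0.2,0,2.3,0,2.5,0,0],
    [-0.3,0,2.3,0,2.5,0,0],
    [-0.6,0,2.8,0,2.5,0,0],
    [-0.7,0,2.7,0,2.5,0,0],
    [0,0,0,0,0,0,0],
    [0,0,0,0,0,0,0]
  ]
}}

```text
time_s: 11.4
position: [0.5639, -0.0121, 0.0922]
tool_rot: [[-0.94, -0.004, 0.342], [-0.003, 1.0, 0.004], [-0.342, 0.002, -0.94]]
ft_force: [-0.4, 0.1, -0.5]
grip_width: 0.005
gripper_force: 58.6
```

```bash
python3 - <<'E'
from h import *
st(); a=tcp(14,7.5,2.5,.2); rows(*a,2)
for th,t in((7,5),(0,4)):
    b=tcp(th,t,2.2,.2); print(th);rows(*b,2,start=a);a=b
E
```

```text
t 11.4 toe [10.3  0.4  2.3] tilt 20.02 yaw 0.22 roll 0.21 F [-0.4  0.1 -0.5] q [ -15.9   25.2   98.9    9.3   37.  -112.6] w 0.005
[-1.3, -0.1, 3.7, 0.07, 3.01, -0.01]
[-1.5, -0.1, 3.6, 0.07, 3.01, -0.01]
7
[-1.7, 0.0, 4.8, 0.0, 3.5, 0.0]
[-2.0, 0.0, 4.7, 0.0, 3.5, 0.0]
0
[-2.5, 0.0, 4.9, 0.0, 3.5, -0.0]
[-2.8, 0.0, 4.7, 0.0, 3.5, -0.0]
```

>>> {"api": "apply_moves", "payload": {
  "series": [
    [-1.3,-0.1,3.7,0,3,0,0],
    [-1.5,-0.2,3.6,0.1,3,0,0],
    [-1.7,0,4.8,0.1,3.5,0,0],
    [-2,0,4.7,0,3.5,0,0],
    [0,0,0,0,0,0,0],
    [0,0,0,0,0,0,0]
  ]
}}

```text
time_s: 12.15
position: [0.5745, -0.0124, 0.0778]
tool_rot: [[-0.992, -0.003, 0.123], [-0.003, 1.0, -0.001], [-0.123, -0.001, -0.992]]
ft_force: [-0.1, 0.3, -0.5]
grip_width: 0.005
gripper_force: 58.6
```

```bash
python3 - <<'E'
from h import *
st(); a=tcp(0,4,1.5,.2); rows(*a,3); b=tcp(0,4,-.5,.2); rows(*b,2,start=a)
E
```

```text
t 12.15 toe [ 4.9 -0.2  2.3] tilt 7.05 yaw 0.17 roll -0.03 F [-0.1  0.3 -0.5] q [ -13.8   30.5   88.4    2.    54.3 -105. ] w 0.005
[-1.7, 0.0, 3.5, -0.02, 2.35, -0.01]
[-1.8, 0.0, 3.5, -0.02, 2.35, -0.01]
[-1.9, 0.0, 3.4, -0.02, 2.35, -0.01]
[0.0, 0.0, 1.0, 0.0, 0.0, 0.0]
[0.0, 0.0, 1.0, 0.0, 0.0, 0.0]
```

>>> {"api": "apply_moves", "payload": {
  "series": [
    [-1.7,0.1,3.5,0,2.3,0,0],
    [-1.8,0,3.5,0,2.4,0,0],
    [-1.9,0,3.4,0,2.4,0,0],
    [0,0,0,0,0,0,0],
    [0,0,0.7,0,0,0,0],
    [0,0,0.7,0,0,0,0],
    [0,0,0,0,0,0,0]
  ]
}}

```text
time_s: 13.02
position: [0.581, -0.0124, 0.0667]
tool_rot: [[-1.0, -0.003, -0.001], [-0.003, 1.0, -0.001], [0.001, -0.001, -1.0]]
ft_force: [-1.2, 0.1, 0.3]
grip_width: 0.0047
gripper_force: 58.8
```

```bash
python3 -c "
from h import *
st()"
```

```text
t 13.03 toe [ 4.2 -0.2  0.5] tilt -0.08 yaw 0.16 roll -0.08 F [-1.2  0.1  0.3] q [-1.28e+01  3.43e+01  8.24e+01 -1.00e-01  6.33e+01 -1.03e+02] w 0.0047
```

>>> {"api": "apply_moves", "payload": {
  "series": [
    [0,0,0.4,0,0,0,0],
    [0,0,0.4,0,0,0,0],
    [0,0,0,0,0,0,0]
  ]
}}

```text
time_s: 13.4
position: [0.581, -0.0124, 0.0666]
tool_rot: [[-1.0, -0.003, -0.001], [-0.003, 1.0, -0.002], [0.001, -0.002, -1.0]]
ft_force: [-4.5, 0.7, 7.9]
grip_width: 0.005
gripper_force: 60.1
```

>>> {"api": "apply_moves", "payload": {
  "series": [
    [0,0,0.4,0,0,0,0],
    [0,0,0.4,0,0,0,0],
    [0,0,0,0,0,0,0]
  ]
}}

```text
time_s: 13.78
position: [0.581, -0.0125, 0.0665]
tool_rot: [[-1.0, -0.003, -0.001], [-0.003, 1.0, -0.002], [0.001, -0.002, -1.0]]
ft_force: [-7.0, -0.3, 13.9]
grip_width: 0.0053
gripper_force: 61.1
```

The panel is on the floor: 14 N up, and the underside height matches. I'll release and lift.

>>> {"api": "apply_moves", "payload": {
  "series": [
    [0,0,-0.8,0,0,0,0],
    [0,0,0,0,0,0,0.15],
    [0,0,0,0,0,0,0.35],
    [0,0,0,0,0,0,0.35],
    [0,0,0,0,0,0,0.35],
    [0,0,-15,0,0,0,0.35],
    [0,0,-35,0,0,0,0.35],
    [0,0,-45,0,0,0,0.35],
    [0,0,-45,0,0,0,0.35],
    [0,0,-30,0,0,0,0.35],
    [0,0,0,0,0,0,0.35],
    [0,0,0,0,0,0,0.35]
  ]
}}

```text
time_s: 15.28
position: [0.5811, -0.0121, 0.2352]
tool_rot: [[-1.0, -0.003, -0.003], [-0.003, 1.0, -0.001], [0.003, -0.001, -1.0]]
ft_force: [-0.8, -0.2, -0.6]
grip_width: 0.0298
gripper_force: 0.0
```

```bash
python3 - <<'E'
from h import *
s=telemetry.observe();print(s["time_s"],s["position"],s["q"].round(1),s["grip_width"])
d=cam("wrist");save(d,"w6.png");A=cloud(d)*1000
q=A[(A[...,2]>80)&(A[...,2]<110)&(abs(A[...,1]+11)<12)&(A[...,0]>500)&(A[...,0]<632)]
print("top",len(q),np.percentile(q,[1,50,99],axis=0).round(1))
for a,b in((530,550),(560,580),(600,625)):
    w=q[(q[:,0]>a)&(q[:,0]<b)];print(a,len(w),np.median(w,axis=0).round(1) if len(w) else 0)
t=A[(A[...,2]>10)&(A[...,2]<36)&(abs(A[...,1]+11)<4)&(A[...,0]>515)&(A[...,0]<535)];print("tongue zone",len(t),np.percentile(t,[5,50,95],axis=0).round(1) if len(t) else 0)
cp=(A[...,2]>44)&(A[...,2]<50)&(A[...,1]>30)&(A[...,1]<90)&(A[...,0]>530)&(A[...,0]<610)
print("cup",cp.sum(),cv2.minEnclosingCircle(A[cp][:,:2].astype(np.float32)))
E
```

```text
15.275 [ 0.58105867 -0.01211028  0.23522985] [-1.28e+01  2.49e+01  6.87e+01 -1.00e-01  8.66e+01 -1.03e+02] 0.029763582992214807
top 786 [[528.7 -14.2  92.1]
 [576.6 -11.4  97.8]
 [630.6  -8.5  99.3]]
530 163 [540.  -11.5  97.8]
560 153 [570.  -11.4  97.7]
600 171 [612.4 -11.3  97.6]
tongue zone 70 [[516.7 -13.9  12.5]
 [525.2 -10.7  21.8]
 [530.7  -7.3  35.8]]
cup 440 ((567.5896606445312, 58.787715911865234), 18.97358512878418)
```

View pics/w6.png

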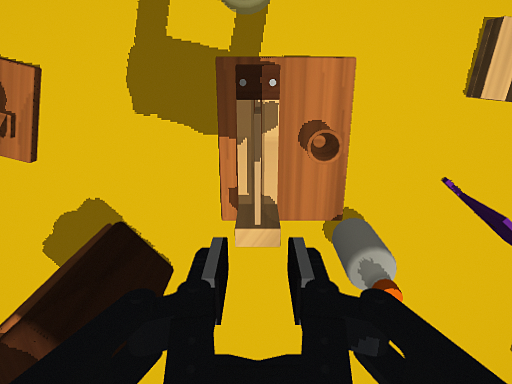

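The wrist view shows the panel home in the slot: top edge level at z≈97.7 and spanning x 528.7–631 as expected. The cup is at (322,145). On to the post.

>>> {"api": "apply_moves", "payload": {
  "series": [
    [15,-30,-3,0,0,0,0.6],
    [18,-45,-3,0,0,0,0.6],
    [18,-45,-3,0,0,0,0.6],
    [18,-45,-3,0,0,0,0.6],
    [18,-40,0,0,0,0,0.6],
    [16,-30,0,0,0,0,0.6],
    [8,-20,0,0,0,0,0.6],
    [0,0,0,0,0,0,0.6],
    [0,0,0,0,0,0,0.6]
  ]
}}

```text
time_s: 16.45
position: [0.4713, -0.2668, 0.2477]
tool_rot: [[-1.0, -0.003, -0.003], [-0.003, 1.0, -0.0], [0.003, -0.0, -1.0]]
ft_force: [-0.3, 0.3, -1.3]
grip_width: 0.0511
gripper_force: 0.0
```

```bash
python3 - <<'E'
from h import *
s=telemetry.observe();print(s["time_s"],s["position"],s["q"].round(1),s["grip_width"])
d=cam("wrist");save(d,"w7.png");A=cloud(d)*1000;np.savez("w7.npz",A=A,f=d["frame"],eye=d["t"])
b=A[(A[...,2]>11.5)&(A[...,2]<17)&(A[...,1]<-230)&(A[...,1]>-380)&(A[...,0]>440)&(A[...,0]<620)]
print("foot",len(b),cv2.minAreaRect(b[:,:2].astype(np.float32)),np.median(b[:,2]))
E
```

```text
16.45 [ 0.47132595 -0.26681758  0.24767931] [-4.200e+01  2.040e+01  7.380e+01 -1.000e-01  8.590e+01 -1.322e+02] 0.051103280190561866
foot 3885 ((531.2324829101562, -303.4449462890625), (80.17916107177734, 110.37841033935547), 75.19046020507812) 14.787981136734574
```

View pics/w7.png

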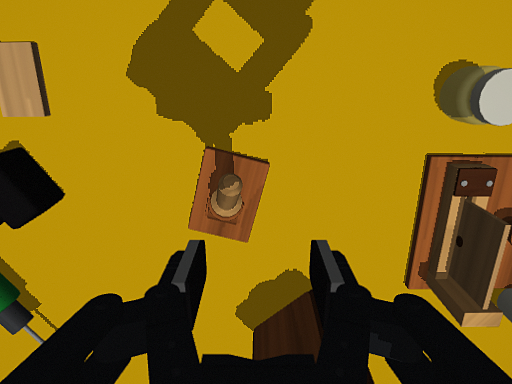

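The wrist view shows the post leaning in its stand, foot block (190–270,148–240) and post top ~(231,182). The foot rectangle fit is clean at 110×80. Now I'll compute the post axis and verify it against the cloud.

```bash
cat >>h.py <<'E'
u=np.array([np.cos(np.radians(14.8)),-np.sin(np.radians(14.8)),0]); AX=-np.sin(np.radians(36))*u+np.array([0,0,np.cos(np.radians(36))])
FOOT=np.array([.5312,-.3034,.0007])+.010*u+[0,0,.030]+.0025*AX  # cam terms
BIAS=np.array([0,-.0012,-.0007])
RP=Rdown(-14.8,36)@Ro.from_euler("z",90,degrees=True).as_matrix()
E
python3 - <<'E'
from h import *
A=np.load("w7.npz")["A"].reshape(-1,3)
q=A[(A[:,2]>60)&(A[:,2]<145)&(A[:,0]>440)&(A[:,0]<560)&(A[:,1]<-250)&(A[:,1]>-340)]
r=q-FOOT*1000; h=r@AX; w=r-np.outer(h,AX); e1=np.cross([0,0,1],AX);e1/=np.linalg.norm(e1);e2=np.cross(AX,e1)
print(len(q),h.min(),h.max())
for a in(50,65,80,95):
    m=(h>a)&(h<a+15); 
    if m.sum()>15: 
        X=np.c_[2*w[m]@e1,2*w[m]@e2,np.ones(m.sum())]; y=((w[m]@e1)**2+(w[m]@e2)**2)
        s=np.linalg.lstsq(X,y,rcond=None)[0]; print(a,m.sum(),s[:2],np.sqrt(s[2]+s[0]**2+s[1]**2),np.percentile(w[m]@e1,[2,98]))
g=FOOT+BIAS+(.078-.0187)*AX; print("grasp TCP",g)
s=telemetry.observe();R1=s["tool_rot"]@Ro.from_euler("z",90,degrees=True).as_matrix()
p=s["position"]+[0,-.02,.02]
print("pre");rows(g+.085*AX,RP,6,start=(s["position"],R1)); print((g+.085*AX))
E
```

```text
1196 29.128334308762454 114.9603838123496
50 66 [0.07769398 0.31610608] 10.776152519914609 [-9.9178751   8.98516818]
65 74 [0.01533141 0.36036394] 10.731366403302056 [-10.14117666  10.0042697 ]
80 88 [0.09511575 0.26352031] 10.802054371738617 [-10.09886118  10.43030682]
95 245 [0.09864555 0.68682823] 9.659315064712636 [-10.16575638  10.17106777]
grasp TCP [ 0.50574825 -0.29787536  0.07999725]
pre
[-3.1, -2.3, 16.5, -5.99, -0.78, 2.42]
[-3.0, -3.9, 16.2, -5.99, -0.78, 2.42]
[-2.9, -5.4, 15.8, -5.99, -0.78, 2.42]
[-3.0, -6.9, 15.2, -5.99, -0.78, 2.42]
[-3.1, -8.4, 14.4, -5.99, -0.78, 2.42]
[-3.3, -9.7, 13.5, -5.99, -0.78, 2.42]
[ 0.45744406 -0.28511284  0.14876369]
```

Axis model matches the cloud within 0.3 mm. Turn 90° about the tool axis first.

>>> {"api": "apply_moves", "payload": {
  "series": [
    [0,0,0,0,0,10,0.6],
    [0,0,0,0,0,10,0.6],
    [0,0,0,0,0,10,0.6],
    [0,0,0,0,0,10,0.6],
    [0,0,0,0,0,10,0.6],
    [0,0,0,0,0,10,0.6],
    [0,0,0,0,0,10,0.6],
    [0,0,0,0,0,10,0.6],
    [0,0,0,0,0,10,0.6],
    [0,0,0,0,0,0,0.6]
  ]
}}

```text
time_s: 17.75
position: [0.4716, -0.2667, 0.2482]
tool_rot: [[-0.006, 1.0, -0.002], [1.0, 0.006, -0.001], [-0.001, -0.002, -1.0]]
ft_force: [-1.1, 0.4, 0.5]
grip_width: 0.0514
gripper_force: 0.0
```

>>> {"api": "apply_moves", "payload": {
  "series": [
    [-3,-2.3,16.5,-6,-0.8,2.4,0.6],
    [-3,-4,16,-6,-0.8,2.4,0.6],
    [-3,-5.4,15.8,-6,-0.8,2.4,0.6],
    [-3,-7,15.2,-6,-0.8,2.4,0.6],
    [-3,-8.4,14.4,-6,-0.8,2.4,0.6],
    [-3.3,-9.7,13.5,-6,-0.8,2.4,0.6],
    [0,0,0,0,0,0,0.6],
    [0,0,0,0,0,0,0.6]
  ]
}}

```text
time_s: 18.75
position: [0.4578, -0.2864, 0.1503]
tool_rot: [[0.252, 0.783, 0.569], [0.968, -0.201, -0.153], [-0.005, 0.589, -0.808]]
ft_force: [-0.3, -0.3, 0.3]
grip_width: 0.0516
gripper_force: 0.0
```

```bash
python3 - <<'E'
from h import *
s=telemetry.observe();print(s["time_s"],s["position"],s["q"].round(1),s["grip_width"])
g=FOOT+BIAS+(.078-.0187)*AX; rows(g+.085*AX,RP,1); print("then");rows(g,RP,4)
E
```

```text
18.75 [ 0.45781317 -0.28635694  0.15033321] [-55.6  16.5 108.8  43.7  33.7 -73.8] 0.05157452693455873
[1.1, -1.5, 0.9, 0.12, 0.13, 0.34]
then
[0.3, -0.4, 21.5, 0.03, 0.03, 0.09]
[0.3, -0.4, 21.5, 0.03, 0.03, 0.09]
[0.3, -0.4, 21.5, 0.03, 0.03, 0.09]
[0.3, -0.4, 21.5, 0.03, 0.03, 0.09]
```

>>> {"api": "apply_moves", "payload": {
  "series": [
    [1.1,-1.5,1,0.1,0.1,0.3,0.6],
    [0,0,20,0,0,0,0.6],
    [0,0,22,0,0,0,0.6],
    [0,0,22,0,0,0,0.6],
    [0,0,21,0,0,0,0.6],
    [0,0,0,0,0,0,0.6],
    [0,0,0,0,0,0,0.4],
    [0,0,0,0,0,0,0.25],
    [0,0,0,0,0,0,0.1],
    [0,0,0,0,0,0,0.1],
    [0,0,0,0,0,0,0.1]
  ],
  "grip_force": 50
}}

```text
time_s: 20.12
position: [0.5046, -0.2975, 0.0797]
tool_rot: [[0.258, 0.781, 0.569], [0.966, -0.209, -0.151], [0.001, 0.589, -0.808]]
ft_force: [-5.8, 1.3, 3.6]
grip_width: 0.021
gripper_force: 48.6
```

```bash
python3 - <<'E'
from h import *
s=telemetry.observe();print(s["time_s"],s["position"],s["q"].round(1),s["grip_width"],s["ft_force"],s["gripper_force"])
print(((s["position"]-FOOT-BIAS)@s["tool_rot"]*1000).round(1), (AX@s["tool_rot"]).round(3))
E
```

```text
20.125 [ 0.50459065 -0.29747237  0.0797037 ] [-51.3  27.4 107.   54.8  25.3 -82.8] 0.02096799459697528 [-5.80710026  1.25481045  3.58297202] 48.55765676591545
[  0.   -1.1 -59.8] [-0.001  0.001 -1.   ]
```

>>> {"api": "apply_moves", "payload": {
  "series": [
    [0,0,-3,0,0,0,0.1],
    [0,0,-8,0,0,0,0.1],
    [0,0,-15,0,0,0,0.1],
    [0,0,-22,0,0,0,0.1],
    [0,0,-25,0,0,0,0.1],
    [0,0,-22,0,0,0,0.1],
    [0,0,0,0,0,0,0.1],
    [0,0,0,0,0,0,0.1]
  ]
}}

```text
time_s: 21.12
position: [0.4511, -0.2833, 0.1556]
tool_rot: [[0.258, 0.781, 0.569], [0.966, -0.209, -0.151], [0.001, 0.588, -0.809]]
ft_force: [0.5, 0.1, -1.0]
grip_width: 0.0208
gripper_force: 50.0
```

```bash
python3 - <<'E'
from h import *
s=telemetry.observe();print(s["time_s"],s["position"],s["q"].round(1),s["grip_width"],s["ft_force"])
RU=Rdown(0,0)@Ro.from_euler("z",90,degrees=True).as_matrix()
p=np.array([.48,-.24,.24]); rows(p,RU,6)
print("then"); rows([.5675,.0575,.24],RU,start=(p,RU))
E
```

```text
21.125 [ 0.45112446 -0.28332371  0.15564987] [-56.2  15.4 109.3  43.2  34.6 -73. ] 0.020797058194691336 [ 0.52976943  0.0685308  -1.0016782 ]
[8.2, 10.5, -9.7, 5.97, 0.77, -2.41]
[7.9, 9.8, -10.7, 5.97, 0.77, -2.41]
[7.7, 9.0, -11.5, 5.97, 0.77, -2.41]
[7.5, 8.0, -12.3, 5.97, 0.77, -2.41]
[7.4, 7.0, -13.0, 5.97, 0.77, -2.41]
[7.3, 6.0, -13.6, 5.97, 0.77, -2.41]
then
[49.6, 14.6, 0.0, 0.0, 0.0, 0.0]
[49.6, 14.6, 0.0, 0.0, 0.0, 0.0]
[49.6, 14.6, 0.0, 0.0, 0.0, 0.0]
[49.6, 14.6, 0.0, 0.0, 0.0, 0.0]
[49.6, 14.6, 0.0, 0.0, 0.0, 0.0]
[49.6, 14.6, 0.0, 0.0, 0.0, 0.0]
```

>>> {"api": "apply_moves", "payload": {
  "series": [
    [8.2,10.5,-9.7,6,0.8,-2.4,0.1],
    [8,9.8,-10.7,6,0.8,-2.4,0.1],
    [7.7,9,-11.5,6,0.8,-2.4,0.1],
    [7.5,8,-12.3,6,0.7,-2.4,0.1],
    [7.4,7,-13,6,0.7,-2.4,0.1],
    [7.3,6,-13.6,5.8,0.7,-2.4,0.1],
    [0,0,0,0,0,0,0.1]
  ]
}}

```text
time_s: 22.0
position: [0.4817, -0.2397, 0.2394]
tool_rot: [[-0.001, 1.0, 0.002], [1.0, 0.001, -0.002], [-0.002, 0.002, -1.0]]
ft_force: [-0.2, 0.3, -1.4]
grip_width: 0.0208
gripper_force: 50.1
```

>>> {"api": "apply_moves", "payload": {
  "series": [
    [30,8,0,0,0,0,0.1],
    [40,12,0,0,0,0,0.1],
    [45,14,0,0,0,0,0.1],
    [45,14,0,0,0,0,0.1],
    [45,14,0,0,0,0,0.1],
    [45,14,0,0,0,0,0.1],
    [30,8,0,0,0,0,0.1],
    [17,4,0,0,0,0,0.1],
    [0,0,0,0,0,0,0.1],
    [0,0,0,0,0,0,0.1]
  ]
}}

```text
time_s: 23.25
position: [0.5683, 0.0559, 0.2394]
tool_rot: [[0.002, 1.0, 0.001], [1.0, -0.002, -0.002], [-0.002, 0.001, -1.0]]
ft_force: [0.2, 0.7, -0.4]
grip_width: 0.0207
gripper_force: 50.0
```

```bash
python3 - <<'E'
from h import *
RU=Rdown(0,0)@Ro.from_euler("z",90,degrees=True).as_matrix()
rows([.5675,.0575,.135],RU,4)
d=cam("wrist");s=telemetry.observe();p,R=s["position"],s["tool_rot"];print(s["time_s"],p,R.round(3).tolist(),s["q"].round(1))
save(d,"w8.png");A=cloud(d);L=(A-p)@R*1000;A=A*1000
# post in tool frame
for a,b in((0,12),(14,19),(25,35),(40,50)):
    m=(abs(L[...,0])<25)&(abs(L[...,1])<25)&(L[...,2]>a)&(L[...,2]<b); q=L[m]
    if len(q)>15: print(a,len(q),np.percentile(q,[2,50,98],axis=0).round(1).tolist())
cp=(A[...,2]>43)&(A[...,2]<50)&(A[...,1]>30)&(A[...,1]<90)&(A[...,0]>530)&(A[...,0]<610)
print("cup",cp.sum(),cv2.minEnclosingCircle(A[cp][:,:2].astype(np.float32)) if cp.sum()>5 else 0)
E
```

```text
[0.5, -0.2, 26.1, 0.01, 0.03, -0.03]
[0.4, -0.2, 26.1, 0.01, 0.03, -0.03]
[0.4, -0.2, 26.1, 0.01, 0.03, -0.03]
[0.4, -0.2, 26.1, 0.01, 0.03, -0.03]
23.3 [0.56833084 0.05580496 0.23948359] [[0.003, 1.0, 0.001], [1.0, -0.003, -0.002], [-0.002, 0.001, -1.0]] [-6.2 23.6 70.1 -0.1 86.3 -6.1]
0 650 [[3.0, -9.2, 0.3], [10.2, 2.0, 9.3], [13.7, 12.7, 11.9]]
14 299 [[4.1, -13.7, 14.0], [14.4, 0.9, 14.9], [17.5, 17.1, 18.6]]
25 83 [[11.3, -6.9, 25.4], [13.7, 1.4, 30.3], [15.2, 10.1, 34.9]]
40 52 [[8.7, -4.9, 40.5], [10.7, 1.4, 45.0], [12.2, 7.8, 49.4]]
cup 441 ((567.443115234375, 58.58628463745117), 18.979585647583008)
```

View pics/w8.png

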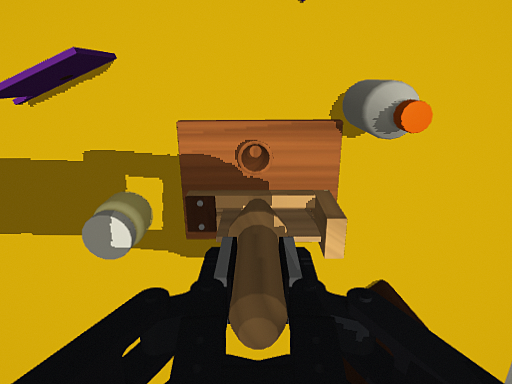

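The wrist view shows the held post, with its foot near (258,205), and the cup centred at (254,155). Lower to just above the rim and re-compare.

>>> {"api": "apply_moves", "payload": {
  "series": [
    [0.6,-0.3,20,0,0,0,0.1],
    [0.6,-0.4,35,0,0,0,0.1],
    [0.6,-0.4,40,0,0,0,0.1],
    [0,0,27,0,0,0,0.1],
    [0,0,0,0,0,0,0.1],
    [0,0,0,0,0,0,0.1]
  ]
}}

```text
time_s: 24.05
position: [0.5681, 0.0579, 0.1189]
tool_rot: [[0.002, 1.0, 0.003], [1.0, -0.002, -0.002], [-0.002, 0.003, -1.0]]
ft_force: [-0.7, -0.8, -1.0]
grip_width: 0.0209
gripper_force: 50.0
```

```bash
python3 - <<'E'
from h import *
d=cam("wrist");s=telemetry.observe();p,R=s["position"],s["tool_rot"];print(s["time_s"],p)
save(d,"w9.png");A=cloud(d);L=(A-p)@R*1000;A=A*1000
for a in range(24,58,6):
    m=(abs(L[...,0])<25)&(abs(L[...,1])<25)&(L[...,2]>a)&(L[...,2]<a+6); q=L[m]
    if len(q)>15: print(a,len(q),np.percentile(q,[2,50,98],axis=0).round(1).tolist(), "world x mid",(p[0]*1000+(np.percentile(q[:,1],2)+np.percentile(q[:,1],98))/2).round(1),"ymax",(p[1]*1000+np.percentile(q[:,0],98)).round(1))
cp=(A[...,2]>44.5)&(A[...,2]<49)&(A[...,1]>30)&(A[...,1]<90)&(A[...,0]>530)&(A[...,0]<610)
q=A[cp];print("cup",cp.sum(),cv2.minEnclosingCircle(q[:,:2].astype(np.float32)),np.percentile(q,[0,1,99,100],axis=0).round(1).tolist())
E
```

```text
24.1 [0.56821108 0.05809206 0.11909768]
24 50 [[12.2, -7.2, 24.1], [14.5, 1.1, 26.9], [15.5, 10.0, 30.0]] world x mid 569.6 ymax 73.6
30 44 [[10.5, -6.3, 30.1], [13.1, 2.3, 32.7], [14.2, 10.7, 35.4]] world x mid 570.4 ymax 72.3
36 36 [[10.1, -5.4, 36.3], [11.9, 1.7, 38.2], [13.0, 8.3, 41.4]] world x mid 569.7 ymax 71.1
42 30 [[8.2, -5.7, 42.1], [10.7, 0.8, 44.9], [11.5, 7.3, 47.9]] world x mid 569.0 ymax 69.6
48 24 [[7.9, -3.5, 48.3], [9.2, 1.4, 50.4], [10.2, 7.5, 53.6]] world x mid 570.2 ymax 68.3
cup 618 ((567.454833984375, 58.737457275390625), 18.927507400512695) [[548.9, 46.3, 44.5], [549.1, 47.7, 44.7], [585.5, 77.3, 48.2], [586.3, 77.5, 48.5]]
```

View pics/w9.png

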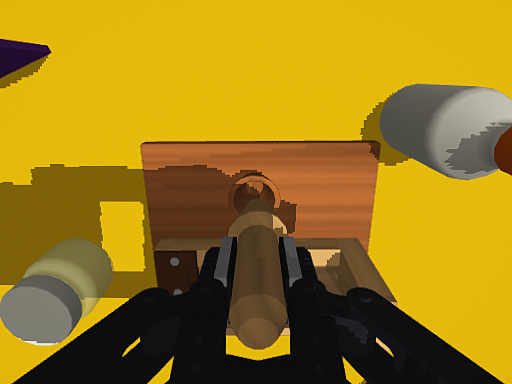

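The foot (~261,205) sits ~2 mm right (+X) of the cup's centre (254,190). I'll correct −2.3 mm in tool y, then lower.

>>> {"api": "apply_moves", "payload": {
  "series": [
    [0,-1.2,0,0,0,0,0.1],
    [0.2,-1.1,5,0,0,0,0.1],
    [0,0,8,0,0,0,0.1],
    [0,0,8,0,0,0,0.1],
    [0,0,8,0,0,0,0.1],
    [0,0,6,0,0,0,0.1],
    [0,0,0,0,0,0,0.1],
    [0,0,0,0,0,0,0.1]
  ]
}}

```text
time_s: 25.1
position: [0.5654, 0.0586, 0.0828]
tool_rot: [[0.001, 1.0, 0.001], [1.0, -0.001, -0.002], [-0.002, 0.001, -1.0]]
ft_force: [-0.7, 1.0, -0.9]
grip_width: 0.0212
gripper_force: 50.0
```

>>> {"api": "apply_moves", "payload": {
  "series": [
    [0,0,2,0,0,0,0.1],
    [0,0,2,0,0,0,0.1],
    [0,0,1.5,0,0,0,0.1],
    [0,0,0,0,0,0,0.1]
  ]
}}

```text
time_s: 25.6
position: [0.5652, 0.0587, 0.077]
tool_rot: [[0.001, 1.0, 0.001], [1.0, -0.001, -0.002], [-0.002, 0.001, -1.0]]
ft_force: [0.2, 0.4, -0.2]
grip_width: 0.0203
gripper_force: 50.1
```

>>> {"api": "apply_moves", "payload": {
  "series": [
    [0,0,1,0,0,0,0.1],
    [0,0,0.7,0,0,0,0.1],
    [0,0,0.5,0,0,0,0.1],
    [0,0,0,0,0,0,0.1]
  ]
}}

```text
time_s: 26.1
position: [0.5655, 0.0585, 0.075]
tool_rot: [[0.001, 1.0, 0.002], [1.0, -0.001, -0.002], [-0.002, 0.002, -1.0]]
ft_force: [0.7, -1.5, 0.4]
grip_width: 0.0208
gripper_force: 50.1
```

>>> {"api": "apply_moves", "payload": {
  "series": [
    [0,0,0.5,0,0,0,0.1],
    [0,0,0.5,0,0,0,0.1],
    [0,0,0,0,0,0,0.1]
  ]
}}

```text
time_s: 26.48
position: [0.5656, 0.0585, 0.0741]
tool_rot: [[0.001, 1.0, 0.002], [1.0, -0.001, -0.002], [-0.002, 0.002, -1.0]]
ft_force: [1.6, -2.4, 2.7]
grip_width: 0.0205
gripper_force: 50.4
```

>>> {"api": "apply_moves", "payload": {
  "series": [
    [-0.3,0.2,0.5,0,0,0,0.1],
    [-0.2,0,0.5,0,0,0,0.1],
    [0,0,0.5,0,0,0,0.1],
    [0,0,0,0,0,0,0.1]
  ]
}}

```text
time_s: 26.98
position: [0.5658, 0.0582, 0.0734]
tool_rot: [[0.001, 1.0, 0.002], [1.0, -0.001, -0.002], [-0.002, 0.002, -1.0]]
ft_force: [-0.7, -1.0, 11.5]
grip_width: 0.0204
gripper_force: 51.3
```

>>> {"api": "apply_moves", "payload": {
  "series": [
    [0,0,0.5,0,0,0,0.1],
    [0,0,0.5,0,0,0,0.1],
    [0,0,0,0,0,0,0.1]
  ]
}}

```text
time_s: 27.35
position: [0.5658, 0.0582, 0.0733]
tool_rot: [[0.001, 1.0, 0.003], [1.0, -0.001, -0.002], [-0.002, 0.003, -1.0]]
ft_force: [-2.8, -1.5, 18.4]
grip_width: 0.0207
gripper_force: 52.2
```

>>> {"api": "apply_moves", "payload": {
  "series": [
    [0,0,-0.8,0,0,0,0.1],
    [0,0,0,0,0,0,0.3],
    [0,0,0,0,0,0,0.5],
    [0,0,0,0,0,0,0.5],
    [0,0,0,0,0,0,0.5],
    [0,0,-15,0,0,0,0.5],
    [0,0,-35,0,0,0,0.5],
    [0,0,-45,0,0,0,0.5],
    [0,0,-45,0,0,0,0.5],
    [0,0,-30,0,0,0,0.5],
    [0,0,0,0,0,0,0.5],
    [0,0,0,0,0,0,0.5]
  ]
}}

```text
time_s: 28.85
position: [0.5648, 0.0585, 0.2418]
tool_rot: [[0.001, 1.0, -0.0], [1.0, -0.001, -0.002], [-0.002, -0.0, -1.0]]
ft_force: [0.3, 0.1, -0.3]
grip_width: 0.0426
gripper_force: 0.0
```

```bash
python3 - <<'E'
from h import *
d=cam("wrist");s=telemetry.observe();print(s["time_s"],s["position"],s["grip_width"])
A=cloud(d)*1000; save(d,"w10.png"); t=cam("scene");save(t,"s2.png")
q=A[(abs(A[...,0]-567)<40)&(abs(A[...,1]-58)<30)&(A[...,2]>60)&(A[...,2]<150)]
for a,b in((64,75),(80,95),(95,110),(110,118),(118,126),(126,140)):
    w=q[(q[:,2]>a)&(q[:,2]<b)]; print(a,len(w),np.percentile(w,[2,98],axis=0).round(1).tolist() if len(w)>5 else 0)
print("ztop",q[:,2].max())
q=A[(A[...,2]>85)&(A[...,2]<105)&(abs(A[...,1]+11)<12)&(A[...,0]>520)&(A[...,0]<632)]
print("panel",np.percentile(q,[1,50,99],axis=0).round(1))
cv2.imwrite("pics/c2.png",np.hstack([cv2.resize(t["frame"][150:270,190:350][...,::-1],(480,360),interpolation=cv2.INTER_CUBIC),cv2.resize(d["frame"][...,::-1],(320,240)).copy() if 0 else cv2.copyMakeBorder(cv2.resize(d["frame"][...,::-1],(320,240)),0,120,0,0,cv2.BORDER_CONSTANT)]))
E
```

```text
28.9 [0.56476381 0.05849812 0.2413038 ] 0.04328453470954509
64 57 [[557.2, 60.6, 64.2], [577.1, 69.6, 74.9]]
80 77 [[557.6, 61.2, 80.3], [577.4, 69.6, 94.5]]
95 96 [[557.2, 61.2, 95.3], [577.2, 69.5, 109.5]]
110 52 [[557.5, 63.1, 110.4], [576.6, 69.7, 117.9]]
118 233 [[557.5, 48.6, 118.5], [577.3, 69.4, 125.8]]
126 257 [[560.3, 52.3, 126.2], [574.4, 66.2, 130.1]]
ztop 130.97648179371163
panel [[529.7 -14.4  85.2]
 [577.1  -8.8  96.5]
 [630.9  -7.8  99.2]]
```

View pics/c2.png

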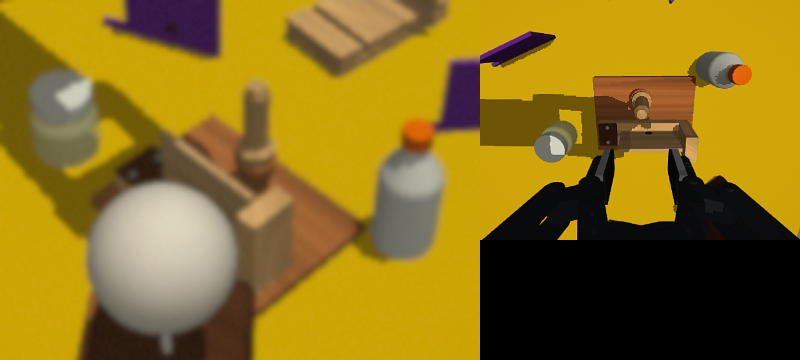

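The picture shows the post upright in the cup (257,90–170) and the wall between keeper and stile, with glue and jar in place. I'll confirm the spare panel, then hand in.

```bash
python3 - <<'E'
from h import *
A=cloud(cam("scene"))*1000
q=A[(A[...,2]>85)&(A[...,2]<105)&(A[...,0]>420)&(A[...,0]<560)&(A[...,1]>320)&(A[...,1]<370)]
print(len(q),q.mean(0))
if len(q)>50: print(env.close_job())
E
```

```text
102 [491.32526334 341.66785821  91.00063519]
the job is handed in; nothing more can be done
None
```

The job is handed in: by the camera, the tongued wall stands fully home in the slot, the post is upright and seated in the cup, and the plain panel, glue and jar were left alone (about 29 s of the 64 s used).

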